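# Stack three spacers on the fixture's arbor, thickest first

### The arm

A 6-joint arm with a two-finger parallel gripper is mounted at the origin on the work surface. World frame = base frame: x ahead of the robot, y to its left, z up, the work surface at z = 0. Lengths are in m, angles in rad, forces in N, time in s.
With the tool pointing down it reaches from about 0.225 to 0.875 m from the base axis. Payload 3.4 kg.
Tool frame: the origin (TCP) lies midway between the tips of the shut fingers; the grasp point (between the pads) lies 19 mm behind it (manip.hold_point_z is the distance from the TCP to the grasp point, in m); z points along the fingers, y is the direction in which the jaws open and shut (so a half turn about z gives the same grasp; the last joint's range is limited). The gripper opens to 85 mm and grips with 20 to 120 N. Pads are 22 mm wide; open, the fingers measure 114 mm over their backs; the gripper's body (76 mm by 85 mm) begins 54 mm behind the grasp point. The pads swing forward as they close: fully open they stand 13 mm farther back than shut.
Start: joints at [-1.289, 0.276, 1.505, -0, 1.361, -0.121], TCP at [0.225, -0.529, 0.231] pointing down, gripper open.
Joint ranges: [-2.89, 2.89], [-0.75, 2.08], [0.22, 2.7], [-1.18, 4.32], [0.11, 2.71], [-2.7, 2.7]. Speed limits (rad/s): [2.57, 2.57, 3.14, 3.14, 3.14, 3.14].

### API

Orientations are given as a unit quaternion [w, x, y, z].
In Python, from station import manip, eyes, hand_in gives the robot as it stands. The module is installed in compiled form; this text tells all that it offers.
- The arm moves only by the shell command python3 -m jog 'ROWS' [FORCE]. ROWS is JSON, a list of rows, each an object with "dp": the shift along the tool's x, y, z in m, a list of three; "turn": the turn, a rotation vector about the tool's x, y, z in degrees, a list of three; "claw": the finger opening in m, from 0 to 0.0854. In form: [{"dp": [x, y, z], "turn": [ax, ay, az], "claw": claw}, ...]. A call has 1 to 12 rows; each row is the pose to reach, as a shift and turn from the pose commanded when the call began, along the tool's axes at that moment; what a row does not reach only later rows make up. A row lasts 1/12 s, in which the tool goes at most 41.7 mm and 7.16 degrees, less where a joint would pass 70% of its speed; a pose out of reach is approached as far as the arm can. A call with a gripper value outside its range is refused whole. The fingers move at their own pace and stop on an object; FORCE is the grip in N (left out, the last holds). Time passes only in rows, so rows that repeat a pose let the fingers close. It gives the time, the measured TCP pose, the force and the opening at its end, in the units of the state.
- manip.sense(): the state, without advancing time (a new reading comes with each control period).
- eyes.camera(name): name is "scene" or "top" or "wrist"; returns a dict with "img" (384x512x3 uint8, red, green, blue), "intrinsics" (3x3 intrinsics, pixels), "origin" and "attitude" of the camera in the world; the wrist camera has in their place "T_tool_cam" (4x4, takes a point from camera to tool coordinates, whose origin is the TCP and whose axes are the flange's). Camera axes: x right, y down, z forward; pixel columns grow to the right and rows downward; lengths in m; the calibration is good to about 2 mm. The wrist camera is an equidistant fisheye: a pixel r from the principal point sees the ray r / f radians off the axis. A picture is of the moment at which its call begins: read the wrist's pose just before it. There is no depth.
- hand_in(): hands the job in, once; it reports no verdict.
The state is a dict: "t": time; "qpos": joint angles; "dq": joint speeds; "joint_torque": joint torques, N m; "tcp_pos": TCP position; "ee_rot": TCP orientation; "contact_force": force on the tool from outside, world axes, zero at the start; "ft_torque": the same for the moment, N m; "gripper_width": opening from 0.0 (shut) to 1.0 (fully open).
Only numpy, scipy, OpenCV 4.12 (cv2) and the standard library are available. Lean on these libraries where they do the work, as an engineer would, in place of code of your own. Each camera call takes 0.05 s, during which the arm holds its last target.

### The job

Thread the three loose steel spacers onto the upright arbor of the fixture, the thickest first, then the middle one, the thinnest last, each lowered fully home so that they lie flat on the seat and on one another, and let go of them. Work gently: the arbor stands off-centre on its seat, so feel for it with the spacer, and do not jam, ram or drop the spacers on arbor or seat. Leave everything else on the bench where it is.

Things in the scene. Friction and masses are not known exactly. Their poses are not given: they have to be found in the camera images.
- fixture: Fixture, bolted down: steel plate 90 x 90 x 10 mm with an aluminium seat on it, 66 mm across, 20 mm tall; origin: middle of its underside on the mat, z up. A plain vertical steel rod, the arbor, stands out of the seat. Its holder is eccentric: the rod's axis is 7 mm from the fixture's axis, in any direction, new each time and NOT reported; it swings round only if pushed sideways by over about 15 N.
- seat (a point): Centre of the seat's flat top face, 30 mm over the fixture's underside and 33 mm over the bench; z up. The first spacer lies home here; the seat is rigid. It is the fixture's centre, not the arbor's: the arbor's axis is 7 mm beside it, in an unknown direction. The dark disc around the rod is only the seat's opening, flush with it.
- arbor_nominal (a point): Point on the fixture's axis (not the arbor's) at the height of the arbor's top, 66 mm above the seat. Arbor 18 mm in diameter, 1 mm bevel at the top. It is sprung: pressed on top it sinks, from about 2 N plus 0.5 N per mm, 12 mm at most, then it is solid; it springs back. Slide a spacer over it so pressed: when the bore meets the rod, the rod pops up through it and the upward force falls away.
- thick_mid (a point): Middle (on the axis, half-way up) of the thick steel spacer: a plain flat ring 26 mm thick, 42 mm outside diameter, 21 mm bore, square edges, about 210 g; z is its axis. It lies flat on the rubber mat, whose top is 3 mm above the bench. The three spacers differ only in thickness (26, 18, 12 mm) and lie in any order.
- medium_mid (a point): Middle (on the axis, half-way up) of the medium steel spacer: a plain flat ring 18 mm thick, 42 mm outside diameter, 21 mm bore, square edges, about 145 g; z is its axis. It lies flat on the rubber mat, whose top is 3 mm above the bench. The three spacers differ only in thickness (26, 18, 12 mm) and lie in any order.
- thin_mid (a point): Middle (on the axis, half-way up) of the thin steel spacer: a plain flat ring 12 mm thick, 42 mm outside diameter, 21 mm bore, square edges, about 100 g; z is its axis. It lies flat on the rubber mat, whose top is 3 mm above the bench. The three spacers differ only in thickness (26, 18, 12 mm) and lie in any order.
- wrench: A steel spanner 150 mm long lying on the mat; origin under its middle. To be left alone.
- nut: A dark hexagon nut, 24 mm across flats, 13 mm tall; origin at the middle of its underside. To be left alone.
- socket: A small upright steel sleeve, 16 mm across, 28 mm tall; origin at the middle of its underside. To be left alone.
- driver: A screwdriver with black handle, 170 mm long, lying; origin under its middle. To be left alone.
- jar: A small white jar with blue lid, 52 mm across, 70 mm tall; origin at the middle of its underside. To be left alone.
- dish: A shallow empty steel dish, 70 mm across, 22 mm tall; origin at the middle of its underside. To be left alone.
Not all that is in view belongs to the job. What is shaped like the part that bears medium_mid but pink or red is not meant. What is shaped like the part that bears thin_mid but red is not meant.

How it is judged:
By the outcome, as a careful person would: the job done as asked, in the order asked, and still so for the second after the job is handed in, with the robot touching nothing.
It also fails if it takes over 72 s, if anything falls off the work surface, if the arm or the gripper's body presses on something with over 40 N, if the wrist force passes 120 N, or if a joint passes its speed limit or range.

## Working session

There is one attempt and no reset: what is moved stays moved. The work goes in short steps, Python scripts to look and compute and a shell command to move; the robot and the scene stay as the last step left them, time stands still between calls to the robot, and variables do not carry over. Pictures are saved under pics/ and viewed, and the job is handed in when it is done.

```bash
mkdir -p pics; ls; cat > look.py <<'E'
import sys,cv2,numpy as np
from station import manip,eyes
from scipy.spatial.transform import Rotation as R
E
python3 - <<'E'
from look import *
print(manip.sense())
print(manip.hold_point_z)
for n in ("scene","top","wrist"):
    s=manip.sense()
    c=eyes.camera(n)
    cv2.imwrite(f"pics/{n}0.png",c["img"][:,:,::-1])
    print(n,{k:np.round(v,4).tolist() for k,v in c.items() if k!="img"})
    np.savez(f"{n}0.npz",tcp=s["tcp_pos"],rot=s["ee_rot"],**c)
E
```

```text
pics
{'t': 0.0, 'qpos': array([-1.28902997e+00,  2.76593442e-01,  1.50613837e+00, -6.77857994e-06,
        1.36070662e+00, -1.20984260e-01]), 'dq': array([ 0.00156804,  0.00121249,  0.00107532,  0.00117132, -0.00109744,
        0.00079813]), 'joint_torque': array([ 1.14540246e-03, -4.16770756e+01, -2.45808452e+01, -4.12976908e-05,
        1.09302104e-02, -1.07584235e-06]), 'tcp_pos': array([ 0.22522295, -0.52847476,  0.23043852]), 'ee_rot': array([-9.19643274e-04,  9.79791861e-01,  2.00017645e-01, -7.74156146e-05]), 'contact_force': array([0.3113604 , 0.1336988 , 0.51598445]), 'ft_torque': array([ 0.06753731, -0.01309747, -0.02428148]), 'gripper_width': 1.0024607206466918}
0.0187
scene {'intrinsics': [[473.2949, 0.0, 247.7629], [0.0, 473.2949, 191.7109], [0.0, 0.0, 1.0]], 'origin': [1.4203, -0.4323, 0.7516], 'attitude': [-0.3959, 0.7441, 0.4818, -0.2397]}
top {'intrinsics': [[453.0349, 0.0, 250.8915], [0.0, 453.0349, 189.5771], [0.0, 0.0, 1.0]], 'origin': [0.4885, -0.0004, 1.2978], 'attitude': [0.0172, -0.6963, 0.7172, -0.0223]}
wrist {'intrinsics': [[297.3186, 0.0, 253.0476], [0.0, 297.3186, 190.3892], [0.0, 0.0, 1.0]], 'T_tool_cam': [[0.001, -0.9539, -0.3, 0.0779], [1.0, 0.0007, 0.0011, 0.0004], [-0.0008, -0.3, 0.9539, -0.1427], [0.0, 0.0, 0.0, 1.0]]}
```

View pics/scene0.png

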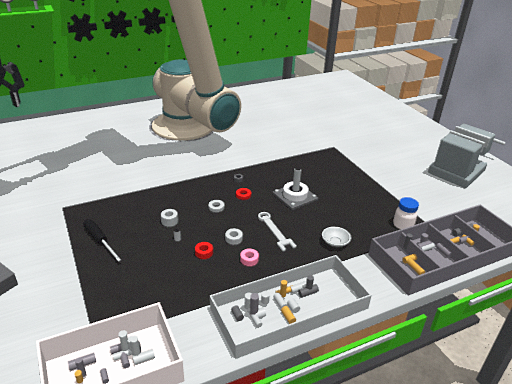

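View pics/top0.png

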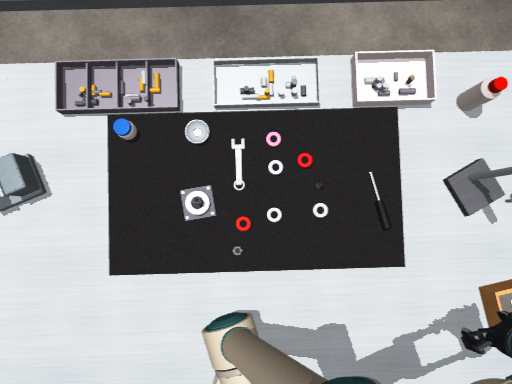

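View pics/wrist0.png

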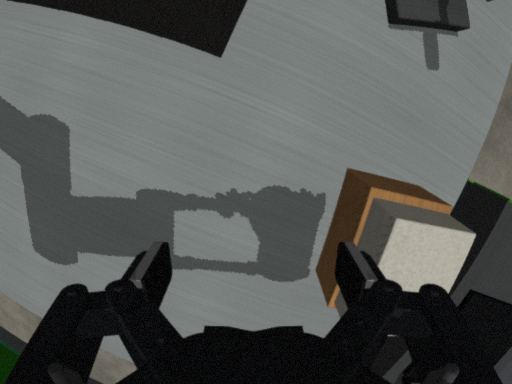

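```bash
cat >> look.py <<'E'
def load(n,i="0"):
    return dict(np.load(f"{n}{i}.npz"))
def Rq(q): return R.from_quat([q[1],q[2],q[3],q[0]]).as_matrix()
def ray(c,u,v):
    K=c["intrinsics"]; d=np.array([(u-K[0,2])/K[0,0],(v-K[1,2])/K[1,1],1.])
    return c["origin"],Rq(c["attitude"])@d
def onz(c,u,v,z):
    o,d=ray(c,u,v); return o+d*(z-o[2])/d[2]
def proj(c,p):
    q=Rq(c["attitude"]).T@(np.asarray(p)-c["origin"]); K=c["intrinsics"]
    return (K@(q/q[2]))[:2]
def tri(c1,p1,c2,p2):
    o1,d1=ray(c1,*p1);o2,d2=ray(c2,*p2)
    A=np.stack([d1,-d2],1); t=np.linalg.lstsq(A,o2-o1,rcond=None)[0]
    a=o1+t[0]*d1;b=o2+t[1]*d2
    return (a+b)/2,np.linalg.norm(a-b)
E
python3 - <<'E'
from look import *
for n,(x0,y0,x1,y1) in {"top":(170,120,350,270),"scene":(140,160,350,275)}.items():
    c=load(n); im=np.ascontiguousarray(c["img"][y0:y1,x0:x1,::-1])
    cv2.imwrite(f"pics/{n}crop.png",cv2.resize(im,None,fx=3.8,fy=3.8,interpolation=cv2.INTER_CUBIC))
    hsv=cv2.cvtColor(c["img"],cv2.COLOR_RGB2HSV)
    m=((hsv[...,2]>110)&(hsv[...,1]<60)).astype(np.uint8)
    cs,h=cv2.findContours(m,cv2.RETR_CCOMP,cv2.CHAIN_APPROX_NONE)
    for i,k in enumerate(cs):
        a=cv2.contourArea(k); x,y,w,hh=cv2.boundingRect(k)
        if 10<a<2500 and x0<x<x1 and y0<y<y1:
            M=cv2.moments(k); print(n,"hole" if h[0][i][3]>=0 else "outer",round(a),np.round([M['m10']/M['m00'],M['m01']/M['m00']],1),w,hh, np.round(onz(c,M['m10']/M['m00'],M['m01']/M['m00'],.02),3))
E
```

```text
top outer 48 [236.9 250.4] 10 8 [0.39  0.034 0.02 ]
top hole 28 [237.2 250.2] 7 7 [0.391 0.033 0.02 ]
top outer 154 [273.8 214.3] 15 15 [ 0.488 -0.073  0.02 ]
top hole 46 [273.8 214.2] 9 9 [ 0.488 -0.073  0.02 ]
top outer 161 [320.  209.8] 15 15 [ 0.497 -0.204  0.02 ]
top hole 49 [320.  209.8] 9 9 [ 0.497 -0.204  0.02 ]
top outer 906 [197.3 202.4] 36 36 [0.528 0.141 0.02 ]
top hole 124 [197.1 202.4] 15 14 [0.528 0.142 0.02 ]
top outer 158 [275.2 166.8] 15 15 [ 0.622 -0.081  0.02 ]
top hole 46 [275.3 166.8] 9 9 [ 0.622 -0.082  0.02 ]
top outer 348 [238.2 163.7] 14 52 [0.634 0.023 0.02 ]
top hole 28 [239.  185.8] 9 7 [0.571 0.023 0.02 ]
top outer 111 [273.1 138.4] 13 13 [ 0.704 -0.078  0.02 ]
top hole 74 [273.1 138.4] 11 10 [ 0.703 -0.078  0.02 ]
scene outer 38 [176.9 235.8] 7 10 [ 0.576 -0.206  0.02 ]
scene outer 204 [233.8 235.5] 18 17 [ 0.628 -0.082  0.02 ]
scene outer 415 [336.1 235.8] 30 20 [0.726 0.144 0.02 ]
scene outer 336 [275.5 230.7] 39 39 [0.652 0.019 0.02 ]
scene hole 13 [263. 215.] 7 5 [0.584 0.018 0.02 ]
scene outer 218 [169.  216.8] 17 17 [ 0.499 -0.201  0.02 ]
scene outer 139 [216.  205.3] 17 12 [ 0.499 -0.076  0.02 ]
scene hole 14 [215.5 205.2] 8 4 [ 0.499 -0.077  0.02 ]
scene outer 674 [295.2 191.9] 42 39 [0.527 0.144 0.02 ]
scene hole 25 [282.8 194.5] 7 11 [0.524 0.107 0.02 ]
scene hole 61 [294.8 188.4] 15 9 [0.511 0.152 0.02 ]
scene hole 442 [349.2 278.8] 38 43 [0.858 0.089 0.02 ]
```

View pics/topcrop.png

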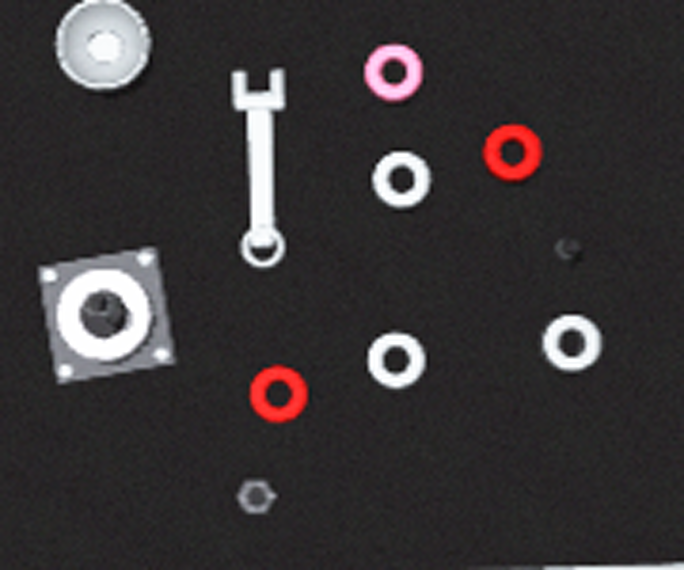

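View pics/scenecrop.png

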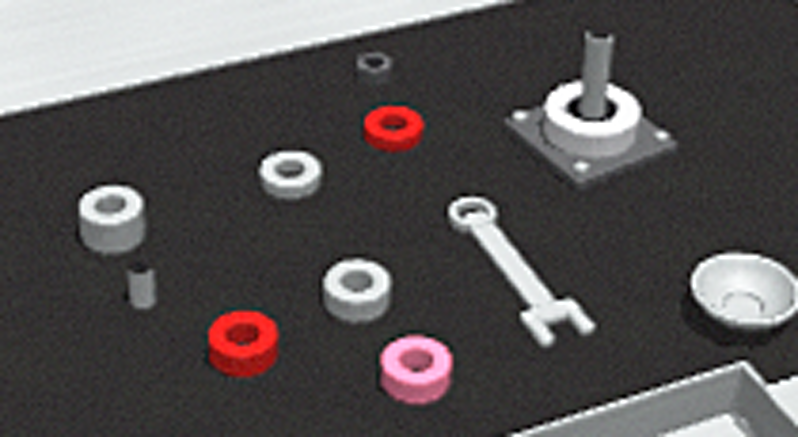

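```bash
python3 - <<'E'
from look import *
t=load("top");s=load("scene")
for n,p,z,zs in [("thick",(320,209.8),.029,None),("med",(275.25,166.8),.021,None),("thin",(273.8,214.25),.015,None)]:
    P=onz(t,*p,z); print(n,np.round(P,4),"scene proj of top",proj(s,P), "bottom",proj(s,[P[0],P[1],.003]))
print("seat",onz(t,197.3,202.4,.033), "scene proj", proj(s,onz(t,197.3,202.4,.033)))
out=[]
for c,(x0,y0,x1,y1) in ((t,(175,180,220,225)),(s,(268,160,322,214))):
    im=np.ascontiguousarray(c["img"][y0:y1,x0:x1,::-1]); out.append(cv2.resize(im,(400,400),interpolation=cv2.INTER_NEAREST))
cv2.imwrite("pics/fix0.png",np.hstack(out))
E
```

```text
thick [ 0.4968 -0.2024  0.029 ] scene proj of top [168.16322085 213.62347619] bottom [168.8998635  221.81651073]
med [ 0.6222 -0.0815  0.021 ] scene proj of top [232.79905591 233.62880119] bottom [232.74892825 239.36514864]
thin [ 0.4882 -0.0734  0.015 ] scene proj of top [215.26915386 204.24098641] bottom [215.33510548 207.91442116]
seat [0.52754305 0.13997189 0.033     ] scene proj [294.34989782 188.48561272]
```

View pics/fix0.png

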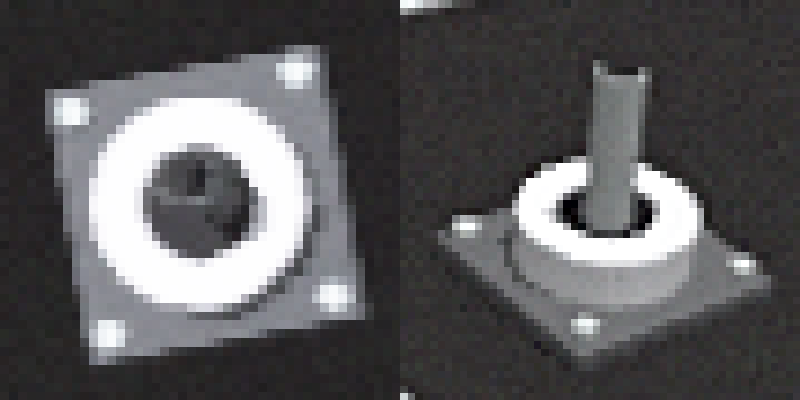

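```bash
python3 - <<'E'
from look import *
t=load("top");s=load("scene")
S=onz(t,197.3,202.4,.033)
for d in range(0,360,30):
    a=np.radians(d); P=S+.007*np.array([np.cos(a),np.sin(a),0])
    Q=P+[0,0,.066]
    print(d,*[np.round(x,1) for x in(proj(s,Q),proj(s,P),proj(t,Q),proj(t,P))])
E
```

```text
0 [297.7 169. ] [295.6 189.8] [194.5 199.1] [197.2 199.9]
30 [298.7 168.5] [296.6 189.4] [193.1 199.5] [196.  200.3]
60 [299.1 167.9] [297.  188.7] [192.2 200.5] [195.1 201.2]
90 [298.7 167.1] [296.6 187.9] [191.9 201.8] [194.8 202.5]
120 [297.7 166.6] [295.7 187.3] [192.2 203.1] [195.2 203.7]
150 [296.4 166.3] [294.4 187. ] [193.2 204. ] [196.1 204.6]
180 [295.1 166.4] [293.1 187.1] [194.6 204.4] [197.4 204.9]
210 [294.1 166.8] [292.1 187.6] [195.9 204. ] [198.6 204.5]
240 [293.7 167.5] [291.7 188.3] [196.8 203. ] [199.5 203.6]
270 [294.1 168.2] [292.1 189.1] [197.2 201.6] [199.8 202.3]
300 [295.  168.8] [293.  189.7] [196.8 200.3] [199.4 201.1]
330 [296.4 169.1] [294.3 190. ] [195.8 199.4] [198.5 200.2]
```

```bash
cat >> look.py <<'E'
def st():
    s=manip.sense()
    print("t %.2f tcp %s F %s T %s w %.1fmm"%(s["t"],np.round(s["tcp_pos"]*1000,1),np.round(s["contact_force"],1),np.round(s["ft_torque"],2),s["gripper_width"]*85.4))
    return s
def to(x,y,z):
    s=st(); d=Rq(s["ee_rot"]).T@(np.array([x,y,z])-s["tcp_pos"]); 
    e=Rq(s["ee_rot"]); print("dp",np.round(d*1000,1),"toolx",np.round(e[:,0],3),"tooly",np.round(e[:,1],3))
def snap(n,i):
    s=manip.sense(); c=eyes.camera(n); np.savez(f"{n}{i}.npz",tcp=s["tcp_pos"],rot=s["ee_rot"],**c); cv2.imwrite(f"pics/{n}{i}.png",c["img"][:,:,::-1]); return s,c
def wray(c,u,v):
    K=c["intrinsics"];dx,dy=u-K[0,2],v-K[1,2];r=np.hypot(dx,dy);th=r/K[0,0]
    d=np.array([np.sin(th)*dx/max(r,1e-9),np.sin(th)*dy/max(r,1e-9),np.cos(th)])
    E=Rq(c["rot"]);T=c["T_tool_cam"]
    return c["tcp"]+E@T[:3,3],E@(T[:3,:3]@d)
def wonz(c,u,v,z):
    o,d=wray(c,u,v); return o+d*(z-o[2])/d[2]
def wproj(c,p):
    E=Rq(c["rot"]);T=c["T_tool_cam"]
    q=T[:3,:3].T@(E.T@(np.asarray(p)-c["tcp"])-T[:3,3]); th=np.arctan2(np.hypot(q[0],q[1]),q[2]); h=np.hypot(q[0],q[1])
    return c["intrinsics"][:2,2]+c["intrinsics"][0,0]*th*q[:2]/h
E
python3 -c "
from look import *
to(.4968,-.2024,.09)"
```

```text
t 0.15 tcp [ 225.3 -528.6  230.7] F [-0.8 -0.3 -0.5] T [-0.04  0.05  0.04] w 85.3mm
dp [ 377.6 -193.5  141. ] toolx [0.92  0.392 0.   ] tooly [ 0.392 -0.92  -0.001]
```

Candidates in the scene view: steel rings at (169,217) tallest, (234,236) medium and (216,205) flattest. Lookalikes are red rings at (204,250) and (243,193), a pink ring at (249,257), the nut at (238,177) and the seat. I take the three steel ones. The crop shows thickness clearly: the tall one at (169,217) is the thick spacer.

```bash
R='{"dp":[0.3776,-0.1935,0.141],"turn":[0,0,0],"claw":0.062}'; python3 -m jog '[{"dp":[0.3776,-0.1935,0.141],"turn":[0,0,0],"claw":0.062},{"dp":[0.3776,-0.1935,0.141],"turn":[0,0,0],"claw":0.062},{"dp":[0.3776,-0.1935,0.141],"turn":[0,0,0],"claw":0.062},{"dp":[0.3776,-0.1935,0.141],"turn":[0,0,0],"claw":0.062},{"dp":[0.3776,-0.1935,0.141],"turn":[0,0,0],"claw":0.062},{"dp":[0.3776,-0.1935,0.141],"turn":[0,0,0],"claw":0.062},{"dp":[0.3776,-0.1935,0.141],"turn":[0,0,0],"claw":0.062},{"dp":[0.3776,-0.1935,0.141],"turn":[0,0,0],"claw":0.062},{"dp":[0.3776,-0.1935,0.141],"turn":[0,0,0],"claw":0.062},{"dp":[0.3776,-0.1935,0.141],"turn":[0,0,0],"claw":0.062},{"dp":[0.3776,-0.1935,0.141],"turn":[0,0,0],"claw":0.062},{"dp":[0.3776,-0.1935,0.141],"turn":[0,0,0],"claw":0.062}]' 50; python3 -c "
from look import *
snap('wrist','1');to(.4968,-.2024,.008)"
```

```text
t: 1.15
tcp_pos: [0.4985, -0.1981, 0.0881]
ee_rot: [-0.002, 0.979, 0.202, -0.0]
contact_force: [-0.3, -0.5, -0.2]
gripper_width: 0.726
t 1.20 tcp [ 497.5 -200.4   88.9] F [-0.6 -0.5 -0.5] T [-0.05  0.01  0.07] w 61.9mm
dp [-1.3  1.8 80.9] toolx [ 0.918  0.396 -0.001] tooly [ 0.396 -0.918 -0.002]
```

View pics/wrist1.png

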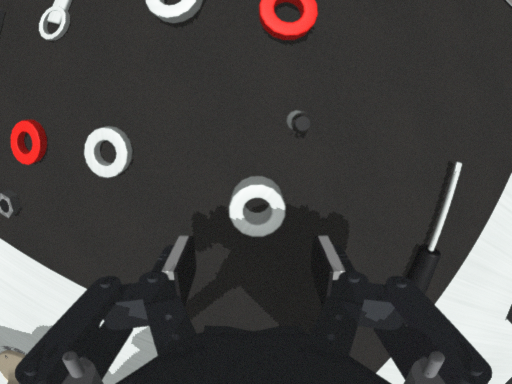

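```bash
python3 - <<'E'
from look import *
c=load("wrist","1")
P=np.array([.4968,-.2024,.029])
print(wproj(c,P))
im=np.ascontiguousarray(c["img"][160:260,200:320,::-1]).copy()
b=cv2.resize(im,None,fx=6,fy=6,interpolation=cv2.INTER_CUBIC)
for r,col in((.021,(0,0,255)),(.0105,(0,255,0))):
    for a in np.linspace(0,2*np.pi,60):
        q=wproj(c,P+r*np.array([np.cos(a),np.sin(a),0])); cv2.circle(b,tuple(int(k) for k in (q-[200,160]+.5)*6),2,col,-1)
cv2.imwrite("pics/w1o.png",b)
E
```

```text
[256.86631887 213.50276049]
```

View pics/w1o.png

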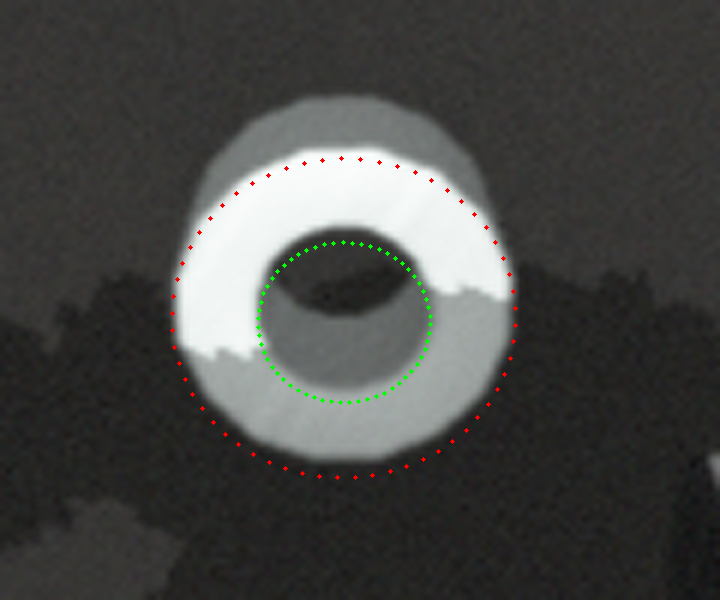

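```bash
python3 - <<'E'
from look import *
c=load("wrist","1"); E=Rq(c["rot"])
for z in (0,-.004,-.008,-.012):
    print(z,[np.round(wproj(c,c["tcp"]+E@np.array([x,y,z])),1) for x in(.011,-.011) for y in (-.031,.031)])
im=np.ascontiguousarray(c["img"][220:300,140:370,::-1]); cv2.imwrite("pics/w1f.png",cv2.resize(im,None,fx=3.4,fy=3.4,interpolation=cv2.INTER_CUBIC))
E
```

```text
0 [array([194. , 229.6]), array([309.8, 229.7]), array([197.1, 264.5]), array([306.7, 264.6])]
-0.004 [array([192.6, 232.8]), array([311.2, 232.9]), array([196. , 268.3]), array([307.9, 268.4])]
-0.008 [array([191.2, 236.1]), array([312.5, 236.2]), array([194.7, 272.1]), array([309. , 272.3])]
-0.012 [array([189.7, 239.6]), array([314. , 239.8]), array([193.5, 276.2]), array([310.3, 276.3])]
```

View pics/w1f.png

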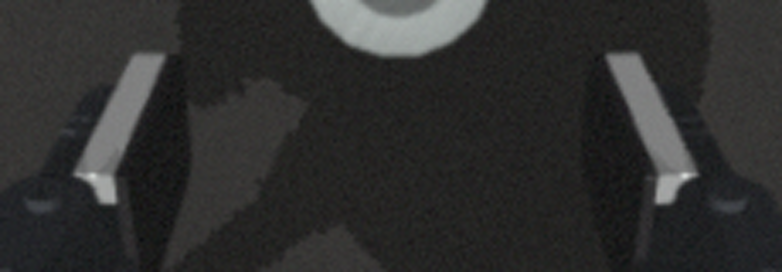

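```bash
python3 -m jog '[{"dp":[-0.0005,0.0018,0.03],"turn":[0,0,0],"claw":0.062},{"dp":[-0.0005,0.0018,0.055],"turn":[0,0,0],"claw":0.062},{"dp":[-0.0005,0.0018,0.075],"turn":[0,0,0],"claw":0.062},{"dp":[-0.0005,0.0018,0.085],"turn":[0,0,0],"claw":0.062},{"dp":[-0.0005,0.0018,0.085],"turn":[0,0,0],"claw":0.062},{"dp":[-0.0005,0.0018,0.085],"turn":[0,0,0],"claw":0.036},{"dp":[-0.0005,0.0018,0.085],"turn":[0,0,0],"claw":0.036},{"dp":[-0.0005,0.0018,0.085],"turn":[0,0,0],"claw":0.036},{"dp":[-0.0005,0.0018,0.085],"turn":[0,0,0],"claw":0.036}]' 50; python3 -c "
from look import *
st()"
```

```text
t: 1.95
tcp_pos: [0.4981, -0.2057, 0.0067]
ee_rot: [0.001, 0.98, 0.2, 0.001]
contact_force: [-0.5, -1.4, 2.1]
gripper_width: 0.465
t 1.95 tcp [ 498.1 -205.7    6.7] F [-0.5 -1.4  2.1] T [-0.02  0.11  0.  ] w 39.8mm
```

```bash
python3 -m jog '[{"dp":[0,0,0],"turn":[0,0,0],"claw":0.036},{"dp":[0,0,0],"turn":[0,0,0],"claw":0.036}]' 60; python3 -c "
from look import *
snap('wrist','2');st()"
```

```text
t: 2.12
tcp_pos: [0.4981, -0.2057, 0.0067]
ee_rot: [0.001, 0.98, 0.2, 0.001]
contact_force: [-1.5, -1.1, 6.0]
gripper_width: 0.465
t 2.17 tcp [ 498.1 -205.7    6.7] F [-1.  -0.6  6.2] T [-0.06  0.2  -0.04] w 39.6mm
```

View pics/wrist2.png

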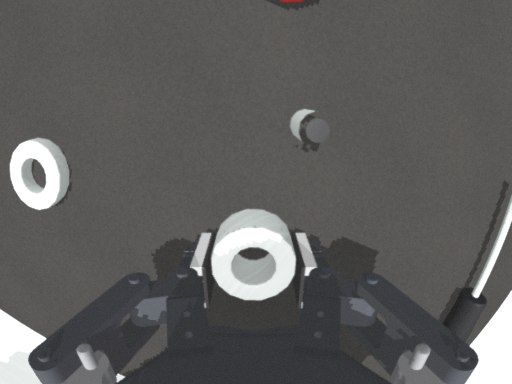

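```bash
python3 -m jog '[{"dp":[0,0,-0.01],"turn":[0,0,0],"claw":0.036},{"dp":[0,0,-0.03],"turn":[0,0,0],"claw":0.036},{"dp":[0,0,-0.05],"turn":[0,0,0],"claw":0.036},{"dp":[0,0,-0.06],"turn":[0,0,0],"claw":0.036},{"dp":[0,0,-0.06],"turn":[0,0,0],"claw":0.036}]' 60; python3 -c "
from look import *
st();snap('wrist','3');snap('scene','3');st()
c=load('wrist','3');im=np.ascontiguousarray(c['img'][190:320,170:340,::-1]);cv2.imwrite('pics/w3c.png',cv2.resize(im,None,fx=4,fy=4))
c=load('scene','3');im=np.ascontiguousarray(c['img'][150:250,120:240,::-1]);cv2.imwrite('pics/s3c.png',cv2.resize(im,None,fx=5,fy=5))
"
```

```text
t: 2.58
tcp_pos: [0.4988, -0.2057, 0.0679]
ee_rot: [0.002, 0.98, 0.2, 0.002]
contact_force: [1.9, 0.1, -2.2]
gripper_width: 0.464
t 2.58 tcp [ 498.8 -205.7   67.9] F [ 1.9  0.1 -2.2] T [-0.01 -0.05  0.01] w 39.6mm
t 2.68 tcp [ 497.  -204.7   65.4] F [-0.2  1.2 -2.2] T [0.04 0.02 0.02] w 39.9mm
```

View pics/w3c.png

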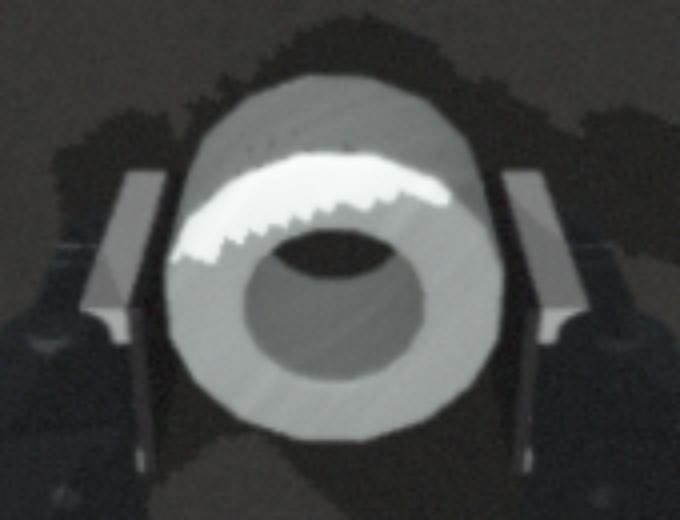

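View pics/s3c.png

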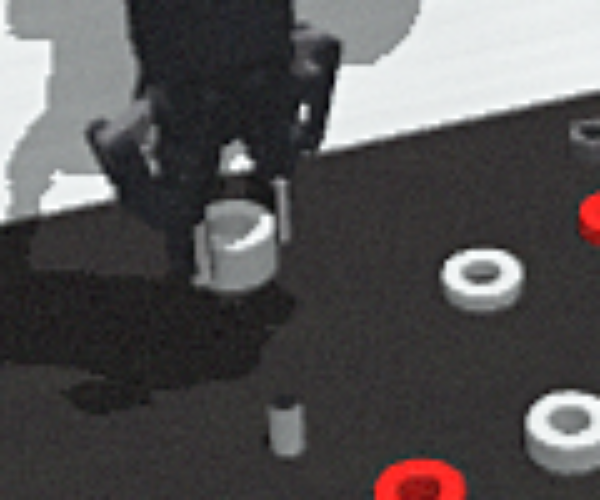

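```bash
python3 -m jog '[{"dp":[0.008,-0.02,-0.02],"turn":[0,0,0],"claw":0.036},{"dp":[0.018,-0.048,-0.04],"turn":[0,0,0],"claw":0.036},{"dp":[0.03,-0.08,-0.06],"turn":[0,0,0],"claw":0.036},{"dp":[0.043,-0.115,-0.06],"turn":[0,0,0],"claw":0.036},{"dp":[0.056,-0.15,-0.06],"turn":[0,0,0],"claw":0.036},{"dp":[0.07,-0.185,-0.06],"turn":[0,0,0],"claw":0.036},{"dp":[0.083,-0.22,-0.06],"turn":[0,0,0],"claw":0.036},{"dp":[0.095,-0.25,-0.06],"turn":[0,0,0],"claw":0.036},{"dp":[0.105,-0.275,-0.06],"turn":[0,0,0],"claw":0.036},{"dp":[0.111,-0.293,-0.06],"turn":[0,0,0],"claw":0.036},{"dp":[0.1148,-0.303,-0.06],"turn":[0,0,0],"claw":0.036},{"dp":[0.1148,-0.303,-0.06],"turn":[0,0,0],"claw":0.036}]' 60; python3 -m jog '[{"dp":[0,0,0],"turn":[0,0,0],"claw":0.036},{"dp":[0,0,0],"turn":[0,0,0],"claw":0.036}]'; python3 -c "
from look import *
st();snap('wrist','4');snap('scene','4');snap('top','4');st()
c=load('wrist','4');im=np.ascontiguousarray(c['img'][60:320,130:380,::-1]);cv2.imwrite('pics/w4c.png',cv2.resize(im,None,fx=2.3,fy=2.3,interpolation=cv2.INTER_CUBIC))
"
```

```text
t: 3.68
tcp_pos: [0.483, 0.1206, 0.1241]
ee_rot: [-0.0, 0.98, 0.201, -0.001]
contact_force: [0.4, -0.0, -2.2]
gripper_width: 0.467
t: 3.85
tcp_pos: [0.4839, 0.1178, 0.1247]
ee_rot: [0.0, 0.98, 0.2, -0.001]
contact_force: [-0.2, -0.0, -1.7]
gripper_width: 0.459
t 3.85 tcp [483.9 117.8 124.7] F [-0.2 -0.  -1.7] T [-0.06  0.03 -0.  ] w 39.2mm
t 4.00 tcp [484.1 117.7 125.2] F [ 0.2 -0.6 -1.1] T [-0.06 -0.01  0.03] w 40.0mm
```

View pics/w4c.png

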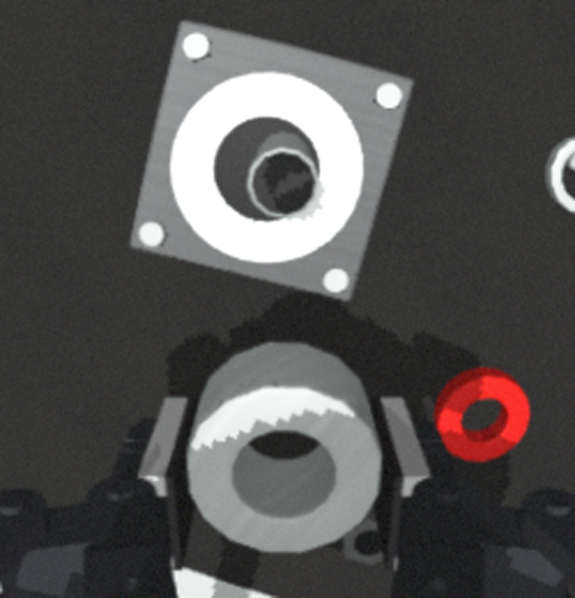

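```bash
python3 - <<'E'
from look import *
c=load("wrist","4"); E=Rq(c["rot"])
rod=wonz(c,253.0-.2,139.1-.2,.099); seat=wonz(c,245.7-.2,132.6-.2,.033)
ring=wonz(c,253.3,264.1,c["tcp"][2]+.0223)
print("rod",rod,"seat",seat,"d",(rod-seat)*1000,np.linalg.norm((rod-seat)[:2]))
print("ring",ring,"in tool",E.T@(ring-c["tcp"]),"rod in tool",E.T@(rod-c["tcp"]))
im=np.ascontiguousarray(c['img'][60:320,130:380,::-1]);b=cv2.resize(im,None,fx=2.3,fy=2.3,interpolation=cv2.INTER_CUBIC)
for P,r in((rod,.009),(seat,.033),(ring,.021),(ring,.0105),(ring-[0,0,.026],.021)):
    for a in np.linspace(0,2*np.pi,50):
        q=wproj(c,P+r*np.array([np.cos(a),np.sin(a),0])); cv2.circle(b,tuple(int(k) for k in (q-[130,60]+.5)*2.3),1,(0,0,255),-1)
cv2.imwrite("pics/w4o.png",b)
t=load("top","4"); print("top old",t["tcp"])
E
```

```text
rod [0.53518357 0.13915263 0.099     ] seat [0.52961742 0.14299204 0.033     ] d [ 5.56614712 -3.83941068 66.        ] 0.006761883474087711
ring [0.48750604 0.11860076 0.1470413 ] in tool [ 0.00363657  0.00072127 -0.02230459] rod in tool [0.05561997 0.00045231 0.02566568]
top old [0.48407354 0.11765494 0.12504238]
```

View pics/w4o.png

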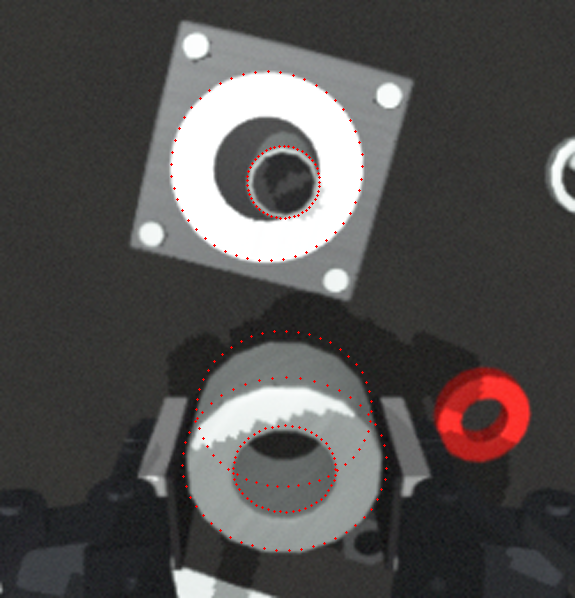

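The wrist view shows the rod top at px (253,139) and the seat centre at (245.5,132.5), an offset of 6.8 mm against the 7 mm given. The held ring's centre is near (253,264). I'll move over the rod and press gently.

```bash
python3 -m jog '[{"dp":[0.02,0,0],"turn":[0,0,0],"claw":0.036},{"dp":[0.04,0,0],"turn":[0,0,0],"claw":0.036},{"dp":[0.0525,0.0003,0],"turn":[0,0,0],"claw":0.036},{"dp":[0.0525,0.0003,0.008],"turn":[0,0,0],"claw":0.036},{"dp":[0.0525,0.0003,0.015],"turn":[0,0,0],"claw":0.036},{"dp":[0.0525,0.0003,0.019],"turn":[0,0,0],"claw":0.036},{"dp":[0.0525,0.0003,0.021],"turn":[0,0,0],"claw":0.036},{"dp":[0.0525,0.0003,0.023],"turn":[0,0,0],"claw":0.036},{"dp":[0.0525,0.0003,0.025],"turn":[0,0,0],"claw":0.036},{"dp":[0.0525,0.0003,0.027],"turn":[0,0,0],"claw":0.036},{"dp":[0.0525,0.0003,0.027],"turn":[0,0,0],"claw":0.036}]' 60; python3 -c "
from look import *
st()"
```

```text
t: 4.92
tcp_pos: [0.5322, 0.1392, 0.098]
ee_rot: [0.0, 0.98, 0.2, -0.0]
contact_force: [-1.3, -0.0, -1.9]
gripper_width: 0.469
t 4.92 tcp [532.2 139.2  98. ] F [-1.3 -0.  -1.9] T [-0.03  0.03 -0.01] w 40.1mm
```

```bash
python3 -m jog '[{"dp":[0,0,0.002],"turn":[0,0,0],"claw":0.036},{"dp":[0,0,0.004],"turn":[0,0,0],"claw":0.036},{"dp":[0,0,0.006],"turn":[0,0,0],"claw":0.036},{"dp":[0,0,0.006],"turn":[0,0,0],"claw":0.036}]'; python3 -c "
from look import *
st();snap('scene','5');snap('wrist','5')
c=load('wrist','5');im=np.ascontiguousarray(c['img'][190:320,170:340,::-1]);a=cv2.resize(im,(400,400))
c=load('scene','5');im=np.ascontiguousarray(c['img'][140:220,260:340,::-1]);cv2.imwrite('pics/s5.png',np.hstack([a,cv2.resize(im,(400,400))]))
"
```

```text
t: 5.25
tcp_pos: [0.5321, 0.1392, 0.0918]
ee_rot: [0.0, 0.98, 0.2, -0.0]
contact_force: [-0.9, -0.2, -1.9]
gripper_width: 0.467
t 5.25 tcp [532.1 139.2  91.8] F [-0.9 -0.2 -1.9] T [ 0.05  0.04 -0.01] w 39.9mm
```

View pics/s5.png

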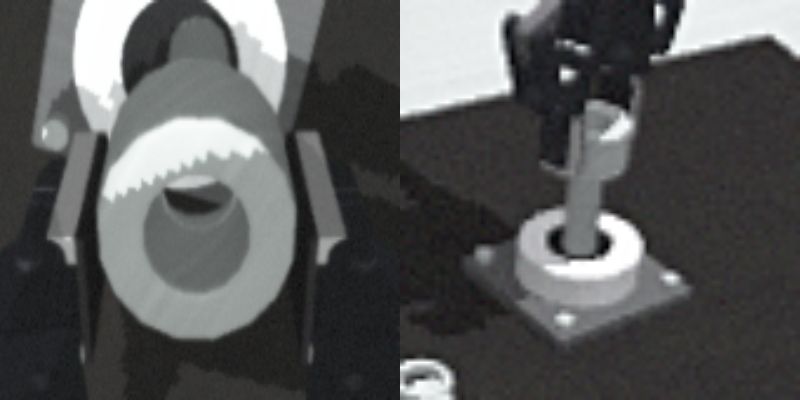

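```bash
python3 -m jog '[{"dp":[0,0,0.003],"turn":[0,0,0],"claw":0.036},{"dp":[0,0,0.007],"turn":[0,0,0],"claw":0.036},{"dp":[0,0,0.012],"turn":[0,0,0],"claw":0.036},{"dp":[0,0,0.017],"turn":[0,0,0],"claw":0.036},{"dp":[0,0,0.022],"turn":[0,0,0],"claw":0.036},{"dp":[0,0,0.025],"turn":[0,0,0],"claw":0.036},{"dp":[0,0,0.025],"turn":[0,0,0],"claw":0.036}]'; python3 -c "
from look import *
st()"
```

```text
t: 5.93
tcp_pos: [0.5317, 0.1391, 0.0662]
ee_rot: [-0.0, 0.98, 0.2, -0.001]
contact_force: [0.0, 0.0, -1.5]
gripper_width: 0.463
t 5.93 tcp [531.7 139.1  66.2] F [ 0.   0.  -1.5] T [-0.    0.05  0.07] w 39.5mm
```

```bash
python3 -m jog '[{"dp":[0,0,0.004],"turn":[0,0,0],"claw":0.036},{"dp":[0,0,0.009],"turn":[0,0,0],"claw":0.036},{"dp":[0,0,0.014],"turn":[0,0,0],"claw":0.036},{"dp":[0,0,0.019],"turn":[0,0,0],"claw":0.036},{"dp":[0,0,0.023],"turn":[0,0,0],"claw":0.036},{"dp":[0,0,0.025],"turn":[0,0,0],"claw":0.036},{"dp":[0,0,0.026],"turn":[0,0,0],"claw":0.036},{"dp":[0,0,0.027],"turn":[0,0,0],"claw":0.036},{"dp":[0,0,0.0275],"turn":[0,0,0],"claw":0.036}]'; python3 -c "
from look import *
st()"
```

```text
t: 6.68
tcp_pos: [0.5326, 0.1392, 0.0398]
ee_rot: [0.0, 0.98, 0.2, 0.0]
contact_force: [0.0, -0.1, -1.9]
gripper_width: 0.462
t 6.68 tcp [532.6 139.2  39.8] F [ 0.  -0.1 -1.9] T [ 0.    0.01 -0.03] w 39.5mm
```

```bash
python3 -m jog '[{"dp":[0,0,0.0005],"turn":[0,0,0],"claw":0.036},{"dp":[0,0,0.001],"turn":[0,0,0],"claw":0.036},{"dp":[0,0,0.0015],"turn":[0,0,0],"claw":0.036},{"dp":[0,0,0.002],"turn":[0,0,0],"claw":0.036},{"dp":[0,0,0.0025],"turn":[0,0,0],"claw":0.036}]'; python3 -c "
from look import *
st()"
```

```text
t: 7.1
tcp_pos: [0.5325, 0.1392, 0.0373]
ee_rot: [0.0, 0.98, 0.2, 0.0]
contact_force: [-0.7, 0.4, -2.0]
gripper_width: 0.467
t 7.10 tcp [532.5 139.2  37.3] F [-0.7  0.4 -2. ] T [-0.01  0.    0.  ] w 39.9mm
```

```bash
python3 -m jog '[{"dp":[0,0,0.0004],"turn":[0,0,0],"claw":0.036},{"dp":[0,0,0.0008],"turn":[0,0,0],"claw":0.036},{"dp":[0,0,0.001],"turn":[0,0,0],"claw":0.036}]'; python3 -m jog '[{"dp":[0,0,0.0004],"turn":[0,0,0],"claw":0.036},{"dp":[0,0,0.0008],"turn":[0,0,0],"claw":0.036},{"dp":[0,0,0.001],"turn":[0,0,0],"claw":0.036}]'
```

```text
t: 7.35
tcp_pos: [0.5324, 0.1392, 0.0367]
ee_rot: [0.0, 0.98, 0.2, 0.0]
contact_force: [-1.8, -0.9, 4.3]
gripper_width: 0.461
t: 7.6
tcp_pos: [0.5324, 0.1392, 0.0367]
ee_rot: [0.0, 0.98, 0.2, 0.0]
contact_force: [-2.9, -0.3, 11.7]
gripper_width: 0.465
```

```bash
python3 -m jog '[{"dp":[0,0,-0.0008],"turn":[0,0,0],"claw":0.036},{"dp":[0,0,-0.0013],"turn":[0,0,0],"claw":0.036},{"dp":[0,0,-0.0013],"turn":[0,0,0],"claw":0.045},{"dp":[0,0,-0.0013],"turn":[0,0,0],"claw":0.055},{"dp":[0,0,-0.0013],"turn":[0,0,0],"claw":0.058},{"dp":[0,0,-0.0013],"turn":[0,0,0],"claw":0.058}]' 60; python3 -c "
from look import *
st();snap('scene','6');snap('wrist','6')
c=load('wrist','6');im=np.ascontiguousarray(c['img'][170:320,170:340,::-1]);a=cv2.resize(im,(400,400))
c=load('scene','6');im=np.ascontiguousarray(c['img'][140:220,260:340,::-1]);cv2.imwrite('pics/s6.png',np.hstack([a,cv2.resize(im,(400,400))]))
"
```

```text
t: 8.1
tcp_pos: [0.5326, 0.1392, 0.0365]
ee_rot: [0.0, 0.98, 0.2, 0.0]
contact_force: [-0.4, -0.1, -0.3]
gripper_width: 0.677
t 8.10 tcp [532.6 139.2  36.5] F [-0.4 -0.1 -0.3] T [-0.01  0.01  0.04] w 57.8mm
```

View pics/s6.png

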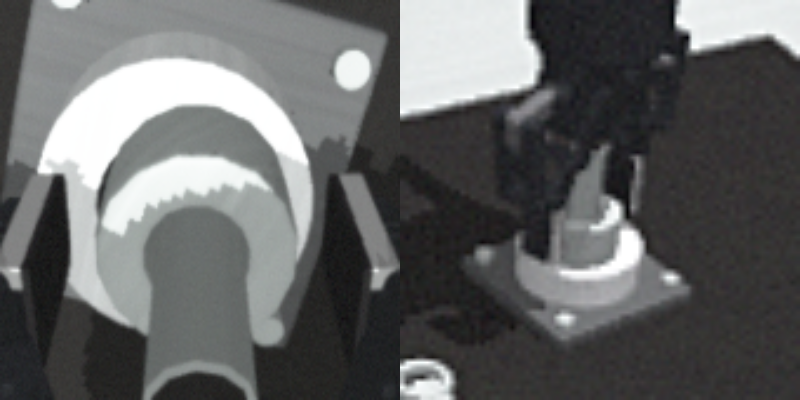

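```bash
python3 -m jog '[{"dp":[0,0,-0.015],"turn":[0,0,0],"claw":0.058},{"dp":[0,0,-0.045],"turn":[0,0,0],"claw":0.058},{"dp":[0,0,-0.08],"turn":[0,0,0],"claw":0.058},{"dp":[0,0.02,-0.09],"turn":[0,0,0],"claw":0.058},{"dp":[-0.001,0.055,-0.09],"turn":[0,0,0],"claw":0.058},{"dp":[-0.001,0.095,-0.08],"turn":[0,0,0],"claw":0.058},{"dp":[-0.002,0.135,-0.07],"turn":[0,0,0],"claw":0.058},{"dp":[-0.002,0.17,-0.06],"turn":[0,0,0],"claw":0.058},{"dp":[-0.003,0.2,-0.05],"turn":[0,0,0],"claw":0.058},{"dp":[-0.003,0.225,-0.05],"turn":[0,0,0],"claw":0.058},{"dp":[-0.003,0.238,-0.05],"turn":[0,0,0],"claw":0.058},{"dp":[-0.003,0.238,-0.05],"turn":[0,0,0],"claw":0.058}]' 60;python3 -m jog '[{"dp":[0,0,0],"turn":[0,0,0],"claw":0.058}]'; python3 -c "
from look import *
to(.6233,-.0810,.005);snap('wrist','7')
c=load('wrist','7')
P=np.array([.6222,-.0815,.021]);b=cv2.resize(np.ascontiguousarray(c['img'][60:330,130:380,::-1]),None,fx=2.2,fy=2.2)
for r in (.021,.0105):
    for a in np.linspace(0,2*np.pi,60):
        q=wproj(c,P+r*np.array([np.cos(a),np.sin(a),0])); cv2.circle(b,tuple(int(k) for k in (q-[130,60]+.5)*2.2),1,(0,0,255),-1)
cv2.imwrite('pics/w7o.png',b)
"
```

```text
t: 9.2
tcp_pos: [0.6244, -0.0836, 0.0864]
ee_rot: [0.001, 0.98, 0.199, 0.001]
contact_force: [-0.5, 0.2, 0.3]
gripper_width: 0.681
t: 9.28
tcp_pos: [0.6228, -0.0806, 0.0866]
ee_rot: [-0.001, 0.98, 0.199, -0.0]
contact_force: [-0.5, -0.2, -0.1]
gripper_width: 0.677
t 9.28 tcp [622.8 -80.6  86.6] F [-0.5 -0.2 -0.1] T [0.01 0.02 0.06] w 57.8mm
dp [ 0.3  0.7 81.6] toolx [ 0.92   0.391 -0.   ] tooly [ 0.391 -0.92  -0.001]
```

View pics/w7o.png

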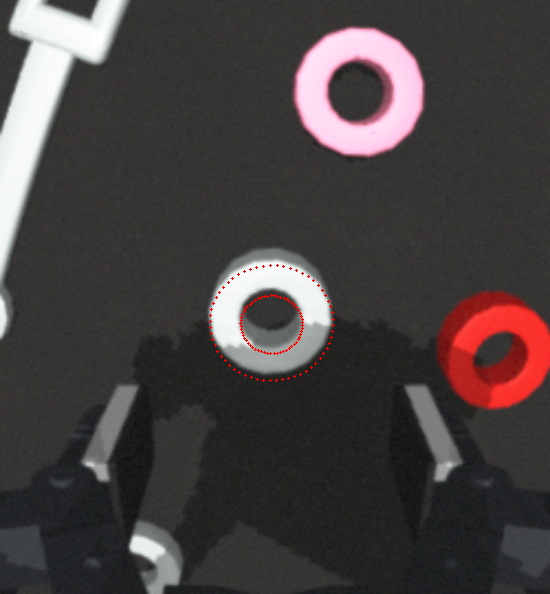

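```bash
python3 -m jog '[{"dp":[0.001,0.0006,0.03],"turn":[0,0,0],"claw":0.058},{"dp":[0.001,0.0006,0.055],"turn":[0,0,0],"claw":0.058},{"dp":[0.001,0.0006,0.072],"turn":[0,0,0],"claw":0.058},{"dp":[0.001,0.0006,0.08],"turn":[0,0,0],"claw":0.058},{"dp":[0.001,0.0006,0.08],"turn":[0,0,0],"claw":0.058},{"dp":[0.001,0.0006,0.08],"turn":[0,0,0],"claw":0.036},{"dp":[0.001,0.0006,0.08],"turn":[0,0,0],"claw":0.036},{"dp":[0.001,0.0006,0.08],"turn":[0,0,0],"claw":0.036},{"dp":[0.001,0.0006,0.08],"turn":[0,0,0],"claw":0.036},{"dp":[0.001,0.0006,0.08],"turn":[0,0,0],"claw":0.036}]' 60; python3 -c "
from look import *
st()"
```

```text
t: 10.17
tcp_pos: [0.6252, -0.0808, 0.0082]
ee_rot: [0.0, 0.98, 0.2, 0.001]
contact_force: [-0.2, 2.3, 6.1]
gripper_width: 0.463
t 10.17 tcp [625.2 -80.8   8.2] F [-0.2  2.3  6.1] T [0.43 0.04 0.13] w 39.5mm
```

```bash
python3 -m jog '[{"dp":[0,0,-0.01],"turn":[0,0,0],"claw":0.036},{"dp":[0,0,-0.03],"turn":[0,0,0],"claw":0.036},{"dp":[0,-0.01,-0.06],"turn":[0,0,0],"claw":0.036},{"dp":[-0.01,-0.035,-0.09],"turn":[0,0,0],"claw":0.036},{"dp":[-0.02,-0.065,-0.114],"turn":[0,0,0],"claw":0.036},{"dp":[-0.03,-0.1,-0.116],"turn":[0,0,0],"claw":0.036},{"dp":[-0.039,-0.135,-0.116],"turn":[0,0,0],"claw":0.036},{"dp":[-0.039,-0.17,-0.116],"turn":[0,0,0],"claw":0.036},{"dp":[-0.039,-0.2,-0.116],"turn":[0,0,0],"claw":0.036},{"dp":[-0.039,-0.225,-0.116],"turn":[0,0,0],"claw":0.036},{"dp":[-0.039,-0.2385,-0.116],"turn":[0,0,0],"claw":0.036},{"dp":[-0.039,-0.2385,-0.116],"turn":[0,0,0],"claw":0.036}]' 60; python3 -m jog '[{"dp":[0,0,0],"turn":[0,0,0],"claw":0.036},{"dp":[0,0,0],"turn":[0,0,0],"claw":0.036}]'; python3 - <<'E'
from look import *
st();snap('wrist','8');st()
c=load('wrist','8');E=Rq(c["rot"])
b=cv2.resize(np.ascontiguousarray(c['img'][60:320,130:380,::-1]),None,fx=2.3,fy=2.3,interpolation=cv2.INTER_CUBIC)
rod=np.array([.5352,.1392,.099]); ring=c["tcp"]+E@np.array([0,0,-.0128])
for P,r,col in((rod,.009,(0,255,0)),(ring,.021,(0,0,255)),(ring,.0105,(0,0,255))):
    for a in np.linspace(0,2*np.pi,50):
        q=wproj(c,P+r*np.array([np.cos(a),np.sin(a),0])); cv2.circle(b,tuple(int(k) for k in (q-[130,60]+.5)*2.3),1,col,-1)
cv2.imwrite("pics/w8o.png",b)
E
```

```text
t: 11.17
tcp_pos: [0.4929, 0.1251, 0.123]
ee_rot: [-0.0, 0.979, 0.201, -0.0]
contact_force: [0.6, -0.5, -1.1]
gripper_width: 0.46
t: 11.33
tcp_pos: [0.4953, 0.1224, 0.1229]
ee_rot: [0.001, 0.98, 0.2, 0.0]
contact_force: [0.2, 0.2, -2.5]
gripper_width: 0.457
t 11.33 tcp [495.3 122.4 122.9] F [ 0.2  0.2 -2.5] T [0.01 0.01 0.  ] w 39.1mm
t 11.38 tcp [495.4 122.1 122.8] F [ 0.2  0.  -1.4] T [ 0.01 -0.    0.02] w 39.3mm
```

View pics/w8o.png

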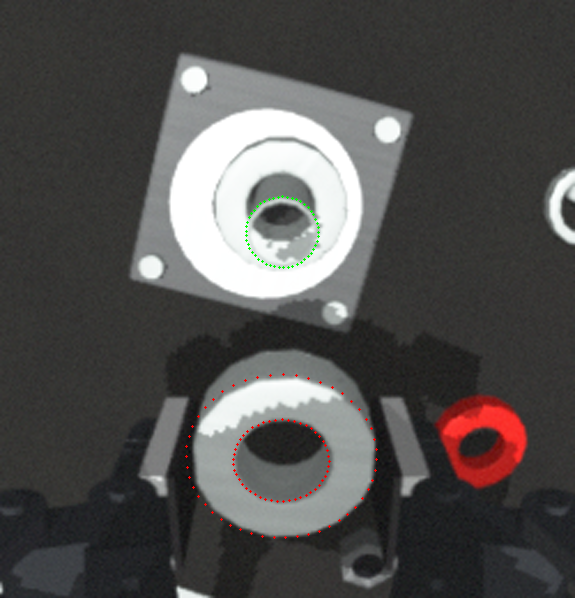

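```bash
python3 -m jog '[{"dp":[0.018,0,0],"turn":[0,0,0],"claw":0.036},{"dp":[0.034,0,0],"turn":[0,0,0],"claw":0.036},{"dp":[0.0432,-0.0005,0],"turn":[0,0,0],"claw":0.036},{"dp":[0.0432,-0.0005,0.007],"turn":[0,0,0],"claw":0.036},{"dp":[0.0432,-0.0005,0.013],"turn":[0,0,0],"claw":0.036},{"dp":[0.0432,-0.0005,0.017],"turn":[0,0,0],"claw":0.036},{"dp":[0.0432,-0.0005,0.019],"turn":[0,0,0],"claw":0.036},{"dp":[0.0432,-0.0005,0.021],"turn":[0,0,0],"claw":0.036},{"dp":[0.0432,-0.0005,0.023],"turn":[0,0,0],"claw":0.036},{"dp":[0.0432,-0.0005,0.025],"turn":[0,0,0],"claw":0.036},{"dp":[0.0432,-0.0005,0.026],"turn":[0,0,0],"claw":0.036}]' 60
```

```text
t: 12.3
tcp_pos: [0.534, 0.1405, 0.0963]
ee_rot: [-0.0, 0.98, 0.2, -0.0]
contact_force: [0.5, -0.3, -1.3]
gripper_width: 0.462
```

```bash
python3 -m jog '[{"dp":[0,0,0.002],"turn":[0,0,0],"claw":0.036},{"dp":[0,0,0.005],"turn":[0,0,0],"claw":0.036},{"dp":[0,0,0.009],"turn":[0,0,0],"claw":0.036},{"dp":[0,0,0.013],"turn":[0,0,0],"claw":0.036},{"dp":[0,0,0.017],"turn":[0,0,0],"claw":0.036},{"dp":[0,0,0.021],"turn":[0,0,0],"claw":0.036},{"dp":[0,0,0.0245],"turn":[0,0,0],"claw":0.036},{"dp":[0,0,0.027],"turn":[0,0,0],"claw":0.036},{"dp":[0,0,0.0285],"turn":[0,0,0],"claw":0.036},{"dp":[0,0,0.0295],"turn":[0,0,0],"claw":0.036}]' 60
```

```text
t: 13.13
tcp_pos: [0.5342, 0.1404, 0.0668]
ee_rot: [0.0, 0.98, 0.2, -0.0]
contact_force: [-0.0, -0.9, -0.9]
gripper_width: 0.46
```

```bash
python3 -m jog '[{"dp":[0,0,0.0007],"turn":[0,0,0],"claw":0.036},{"dp":[0,0,0.0013],"turn":[0,0,0],"claw":0.036},{"dp":[0,0,0.0018],"turn":[0,0,0],"claw":0.036},{"dp":[0,0,0.0022],"turn":[0,0,0],"claw":0.036},{"dp":[0,0,0.0026],"turn":[0,0,0],"claw":0.036},{"dp":[0,0,0.003],"turn":[0,0,0],"claw":0.036}]' 60
```

```text
t: 13.63
tcp_pos: [0.5344, 0.1404, 0.0642]
ee_rot: [0.0, 0.98, 0.2, 0.0]
contact_force: [-1.4, -0.1, 2.1]
gripper_width: 0.461
```

```bash
python3 -m jog '[{"dp":[0,0,0.0004],"turn":[0,0,0],"claw":0.036},{"dp":[0,0,0.0004],"turn":[0,0,0],"claw":0.036},{"dp":[0,0,-0.0003],"turn":[0,0,0],"claw":0.036},{"dp":[0,0,-0.0003],"turn":[0,0,0],"claw":0.045},{"dp":[0,0,-0.0003],"turn":[0,0,0],"claw":0.055},{"dp":[0,0,-0.0003],"turn":[0,0,0],"claw":0.058},{"dp":[0,0,-0.0003],"turn":[0,0,0],"claw":0.058}]' 60; python3 -c "
from look import *
st();snap('scene','9');snap('wrist','9')
c=load('wrist','9');im=np.ascontiguousarray(c['img'][170:320,170:340,::-1]);a=cv2.resize(im,(400,400))
c=load('scene','9');im=np.ascontiguousarray(c['img'][140:220,260:340,::-1]);cv2.imwrite('pics/s9.png',np.hstack([a,cv2.resize(im,(400,400))]))
"
```

```text
t: 14.22
tcp_pos: [0.5344, 0.1404, 0.0643]
ee_rot: [0.0, 0.98, 0.2, 0.0]
contact_force: [-0.4, -0.8, 0.2]
gripper_width: 0.678
t 14.22 tcp [534.4 140.4  64.3] F [-0.4 -0.8  0.2] T [ 0.   -0.07  0.03] w 57.9mm
```

View pics/s9.png

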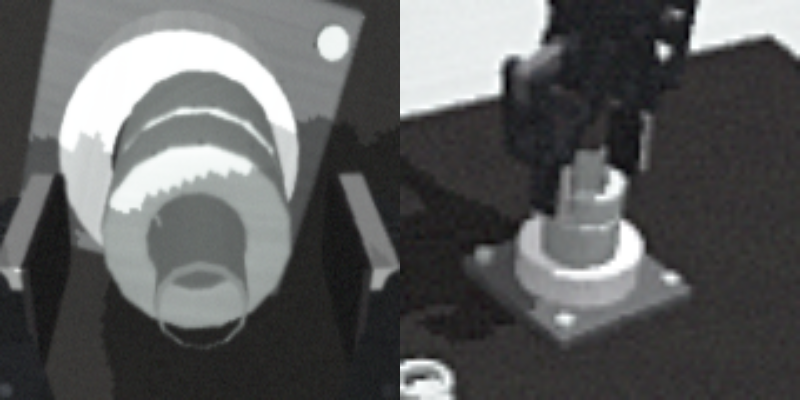

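```bash
python3 -m jog '[{"dp":[0,0,-0.012],"turn":[0,0,0],"claw":0.058},{"dp":[0,0,-0.04],"turn":[0,0,0],"claw":0.058},{"dp":[-0.005,0.007,-0.058],"turn":[0,0,0],"claw":0.058},{"dp":[-0.02,0.029,-0.06],"turn":[0,0,0],"claw":0.058},{"dp":[-0.04,0.058,-0.06],"turn":[0,0,0],"claw":0.058},{"dp":[-0.06,0.086,-0.05],"turn":[0,0,0],"claw":0.058},{"dp":[-0.08,0.115,-0.04],"turn":[0,0,0],"claw":0.058},{"dp":[-0.1,0.144,-0.03],"turn":[0,0,0],"claw":0.058},{"dp":[-0.115,0.165,-0.021],"turn":[0,0,0],"claw":0.058},{"dp":[-0.1243,0.1786,-0.021],"turn":[0,0,0],"claw":0.058},{"dp":[-0.1243,0.1786,-0.021],"turn":[0,0,0],"claw":0.058}]' 60;python3 -m jog '[{"dp":[0,0,0],"turn":[0,0,0],"claw":0.058},{"dp":[0,0,0],"turn":[0,0,0],"claw":0.058}]'; python3 -c "
from look import *
to(.49,-.0726,.005);snap('wrist','10')
c=load('wrist','10')
P=np.array([.4882,-.0734,.015]);b=cv2.resize(np.ascontiguousarray(c['img'][60:330,130:380,::-1]),None,fx=2.2,fy=2.2)
for r in (.021,.0105):
    for a in np.linspace(0,2*np.pi,60):
        q=wproj(c,P+r*np.array([np.cos(a),np.sin(a),0])); cv2.circle(b,tuple(int(k) for k in (q-[130,60]+.5)*2.2),1,(0,0,255),-1)
cv2.imwrite('pics/w10o.png',b)
"
```

```text
t: 15.23
tcp_pos: [0.4891, -0.0754, 0.0849]
ee_rot: [0.0, 0.98, 0.198, -0.001]
contact_force: [0.5, 0.5, 0.3]
gripper_width: 0.678
t: 15.4
tcp_pos: [0.4903, -0.0721, 0.0856]
ee_rot: [-0.0, 0.98, 0.2, 0.0]
contact_force: [0.1, -0.6, 0.5]
gripper_width: 0.68
t 15.40 tcp [490.3 -72.1  85.6] F [ 0.1 -0.6  0.5] T [ 0.04  0.   -0.01] w 58.1mm
dp [-0.5  0.4 80.6] toolx [0.92  0.392 0.001] tooly [ 0.392 -0.92  -0.   ]
```

View pics/w10o.png

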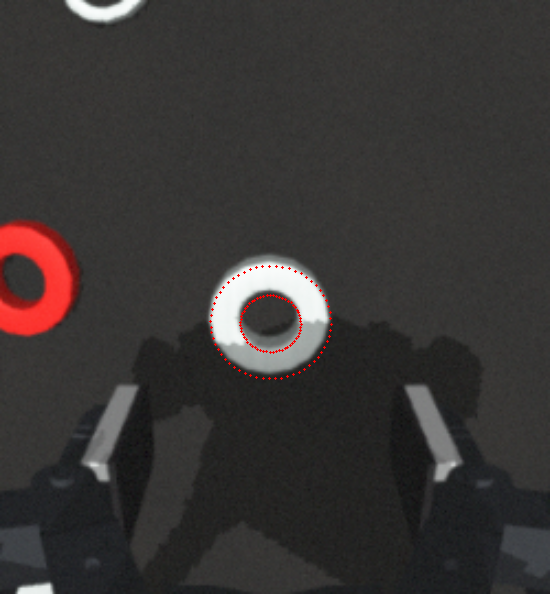

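```bash
python3 -m jog '[{"dp":[-0.0006,0.0003,0.03],"turn":[0,0,0],"claw":0.058},{"dp":[-0.0006,0.0003,0.055],"turn":[0,0,0],"claw":0.058},{"dp":[-0.0006,0.0003,0.073],"turn":[0,0,0],"claw":0.058},{"dp":[-0.0006,0.0003,0.083],"turn":[0,0,0],"claw":0.058},{"dp":[-0.0006,0.0003,0.083],"turn":[0,0,0],"claw":0.058},{"dp":[-0.0006,0.0003,0.083],"turn":[0,0,0],"claw":0.048}]' 60; python3 -c "
from look import *
st()"
```

```text
t: 15.95
tcp_pos: [0.4896, -0.0721, 0.0023]
ee_rot: [-0.0, 0.98, 0.201, -0.0]
contact_force: [0.1, -0.1, 0.4]
gripper_width: 0.566
t 15.95 tcp [489.6 -72.1   2.3] F [ 0.1 -0.1  0.4] T [-0.01  0.04 -0.04] w 48.4mm
```

No mat contact at 48 mm opening. Closing.

```bash
python3 -m jog '[{"dp":[0,0,0],"turn":[0,0,0],"claw":0.042},{"dp":[0,0,0],"turn":[0,0,0],"claw":0.036},{"dp":[0,0,0],"turn":[0,0,0],"claw":0.036},{"dp":[0,0,0],"turn":[0,0,0],"claw":0.036}]' 60; python3 -m jog '[{"dp":[0,0,-0.0015],"turn":[0,0,0],"claw":0.036},{"dp":[0,0,-0.0015],"turn":[0,0,0],"claw":0.036}]'
```

```text
t: 16.28
tcp_pos: [0.4905, -0.0729, 0.0036]
ee_rot: [0.0, 0.98, 0.2, 0.001]
contact_force: [0.5, 2.3, 6.1]
gripper_width: 0.459
t: 16.45
tcp_pos: [0.4898, -0.0733, 0.0043]
ee_rot: [0.0, 0.98, 0.2, 0.0]
contact_force: [-0.7, 0.2, -0.5]
gripper_width: 0.458
```

```bash
python3 -m jog '[{"dp":[0,0,-0.012],"turn":[0,0,0],"claw":0.036},{"dp":[0,0,-0.035],"turn":[0,0,0],"claw":0.036},{"dp":[0.005,-0.01,-0.065],"turn":[0,0,0],"claw":0.036},{"dp":[0.015,-0.032,-0.095],"turn":[0,0,0],"claw":0.036},{"dp":[0.03,-0.065,-0.115],"turn":[0,0,0],"claw":0.036},{"dp":[0.045,-0.097,-0.118],"turn":[0,0,0],"claw":0.036},{"dp":[0.06,-0.13,-0.118],"turn":[0,0,0],"claw":0.036},{"dp":[0.072,-0.156,-0.118],"turn":[0,0,0],"claw":0.036},{"dp":[0.08,-0.172,-0.118],"turn":[0,0,0],"claw":0.036},{"dp":[0.0826,-0.1787,-0.118],"turn":[0,0,0],"claw":0.036},{"dp":[0.0826,-0.1787,-0.118],"turn":[0,0,0],"claw":0.036}]' 60; python3 -m jog '[{"dp":[0,0,0],"turn":[0,0,0],"claw":0.036},{"dp":[0,0,0],"turn":[0,0,0],"claw":0.036}]'; python3 - <<'E'
from look import *
st();snap('wrist','11');st()
c=load('wrist','11');E=Rq(c["rot"])
b=cv2.resize(np.ascontiguousarray(c['img'][60:320,130:380,::-1]),None,fx=2.3,fy=2.3,interpolation=cv2.INTER_CUBIC)
rod=np.array([.5352,.1392,.099]); ring=c["tcp"]+E@np.array([0,0,-.0114])
for P,r,col in((rod,.009,(0,255,0)),(ring,.021,(0,0,255)),(ring,.0105,(0,0,255))):
    for a in np.linspace(0,2*np.pi,50):
        q=wproj(c,P+r*np.array([np.cos(a),np.sin(a),0])); cv2.circle(b,tuple(int(k) for k in (q-[130,60]+.5)*2.3),1,col,-1)
cv2.imwrite("pics/w11o.png",b)
E
```

```text
t: 17.37
tcp_pos: [0.4951, 0.1247, 0.1216]
ee_rot: [0.0, 0.98, 0.201, -0.0]
contact_force: [-0.1, -0.0, -1.2]
gripper_width: 0.459
t: 17.53
tcp_pos: [0.4953, 0.1224, 0.1216]
ee_rot: [0.0, 0.98, 0.2, -0.0]
contact_force: [0.1, -0.3, -1.3]
gripper_width: 0.458
t 17.53 tcp [495.3 122.4 121.6] F [ 0.1 -0.3 -1.3] T [-0.02  0.01  0.03] w 39.1mm
t 17.58 tcp [495.4 122.3 121.7] F [ 0.7  0.8 -1.1] T [0.01 0.   0.02] w 39.0mm
```

View pics/w11o.png

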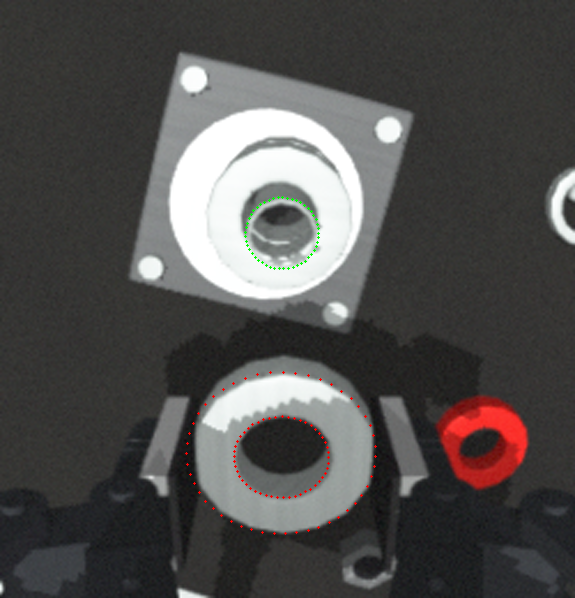

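```bash
python3 -m jog '[{"dp":[0.018,0,0],"turn":[0,0,0],"claw":0.036},{"dp":[0.034,0,0],"turn":[0,0,0],"claw":0.036},{"dp":[0.0432,-0.0006,0],"turn":[0,0,0],"claw":0.036},{"dp":[0.0432,-0.0006,0.007],"turn":[0,0,0],"claw":0.036},{"dp":[0.0432,-0.0006,0.014],"turn":[0,0,0],"claw":0.036},{"dp":[0.0432,-0.0006,0.018],"turn":[0,0,0],"claw":0.036},{"dp":[0.0432,-0.0006,0.02],"turn":[0,0,0],"claw":0.036},{"dp":[0.0432,-0.0006,0.022],"turn":[0,0,0],"claw":0.036},{"dp":[0.0432,-0.0006,0.024],"turn":[0,0,0],"claw":0.036},{"dp":[0.0432,-0.0006,0.026],"turn":[0,0,0],"claw":0.036},{"dp":[0.0432,-0.0006,0.028],"turn":[0,0,0],"claw":0.036},{"dp":[0.0432,-0.0006,0.028],"turn":[0,0,0],"claw":0.036}]' 60
```

```text
t: 18.58
tcp_pos: [0.5347, 0.1411, 0.0936]
ee_rot: [0.0, 0.98, 0.2, -0.0]
contact_force: [0.6, -0.1, -1.2]
gripper_width: 0.458
```

Threaded: 6 mm below the rod top and only the spacer's weight on the wrist. 16 mm remain to the stack.

```bash
python3 -m jog '[{"dp":[0,0,0.002],"turn":[0,0,0],"claw":0.036},{"dp":[0,0,0.005],"turn":[0,0,0],"claw":0.036},{"dp":[0,0,0.008],"turn":[0,0,0],"claw":0.036},{"dp":[0,0,0.0105],"turn":[0,0,0],"claw":0.036},{"dp":[0,0,0.0125],"turn":[0,0,0],"claw":0.036},{"dp":[0,0,0.0135],"turn":[0,0,0],"claw":0.036},{"dp":[0,0,0.0142],"turn":[0,0,0],"claw":0.036},{"dp":[0,0,0.0147],"turn":[0,0,0],"claw":0.036},{"dp":[0,0,0.0152],"turn":[0,0,0],"claw":0.036},{"dp":[0,0,0.0157],"turn":[0,0,0],"claw":0.036}]' 60
```

```text
t: 19.42
tcp_pos: [0.5351, 0.1412, 0.0782]
ee_rot: [0.0, 0.98, 0.2, 0.0]
contact_force: [-0.4, -0.3, -1.3]
gripper_width: 0.455
```

```bash
python3 -m jog '[{"dp":[0,0,0.0004],"turn":[0,0,0],"claw":0.036},{"dp":[0,0,0.0008],"turn":[0,0,0],"claw":0.036},{"dp":[0,0,0.0012],"turn":[0,0,0],"claw":0.036}]' 60
```

```text
t: 19.67
tcp_pos: [0.5351, 0.1412, 0.0776]
ee_rot: [0.0, 0.98, 0.2, 0.0]
contact_force: [-2.4, -0.4, 6.6]
gripper_width: 0.458
```

```bash
python3 -m jog '[{"dp":[0,0,-0.0006],"turn":[0,0,0],"claw":0.036},{"dp":[0,0,-0.0006],"turn":[0,0,0],"claw":0.045},{"dp":[0,0,-0.0006],"turn":[0,0,0],"claw":0.055},{"dp":[0,0,-0.0006],"turn":[0,0,0],"claw":0.06},{"dp":[0,0,-0.0006],"turn":[0,0,0],"claw":0.06},{"dp":[0,0,-0.01],"turn":[0,0,0],"claw":0.06},{"dp":[0,0,-0.04],"turn":[0,0,0],"claw":0.06},{"dp":[-0.02,0,-0.06],"turn":[0,0,0],"claw":0.06},{"dp":[-0.055,0,-0.06],"turn":[0,0,0],"claw":0.06},{"dp":[-0.08,0,-0.06],"turn":[0,0,0],"claw":0.06},{"dp":[-0.09,0,-0.06],"turn":[0,0,0],"claw":0.06},{"dp":[-0.09,0,-0.06],"turn":[0,0,0],"claw":0.06}]' 60; python3 -m jog '[{"dp":[0,0,0],"turn":[0,0,0],"claw":0.06},{"dp":[0,0,0],"turn":[0,0,0],"claw":0.06}]'; python3 -c "
from look import *
st();snap('scene','12');snap('wrist','12');snap('top','12')
c=load('wrist','12');im=np.ascontiguousarray(c['img'][20:200,160:340,::-1]);a=cv2.resize(im,(400,400),interpolation=cv2.INTER_CUBIC)
c=load('scene','12');im=np.ascontiguousarray(c['img'][150:215,262:327,::-1]);cv2.imwrite('pics/s12.png',np.hstack([a,cv2.resize(im,(400,400),interpolation=cv2.INTER_CUBIC)]))
for z in (.033,.059,.077,.089): print(z,proj(c,[.5335,.1375,z]))
"
```

```text
t: 20.67
tcp_pos: [0.45, 0.1053, 0.1376]
ee_rot: [0.0, 0.98, 0.2, -0.0]
contact_force: [-0.1, -0.8, -0.5]
gripper_width: 0.706
t: 20.83
tcp_pos: [0.4542, 0.1062, 0.1375]
ee_rot: [0.0, 0.98, 0.2, 0.001]
contact_force: [-0.3, 0.0, 0.2]
gripper_width: 0.702
t 20.83 tcp [454.2 106.2 137.5] F [-0.3  0.   0.2] T [-0.01 -0.07 -0.01] w 59.9mm
0.033 [294.64266842 189.84817336]
0.059 [295.44134059 181.78259209]
0.077 [296.00544561 176.08584315]
0.089 [296.38672805 172.23537162]
```

View pics/s12.png

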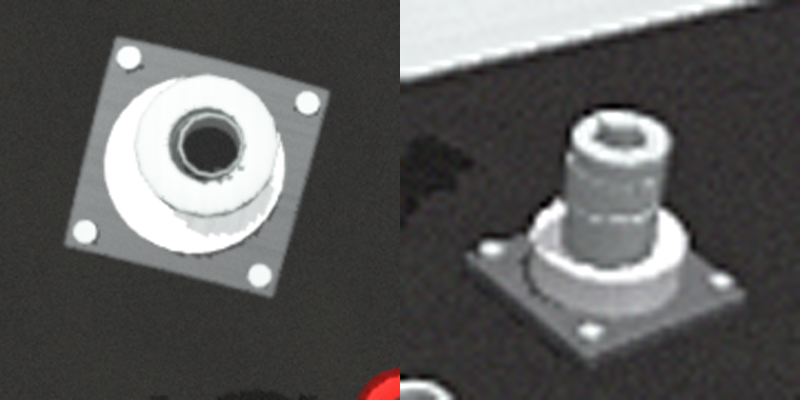

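View pics/scene12.png

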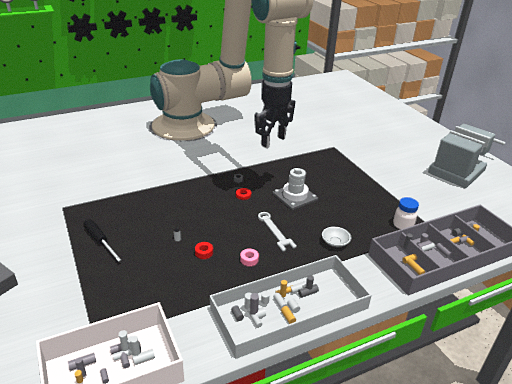

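```bash
python3 -c "
from station import hand_in
print(hand_in())"
```

```text
the job is handed in; nothing more can be done
None
```

The three steel spacers are on the arbor in the order asked: thick, then medium, then thin. All are released and the arm is withdrawn. The job was handed in at about 21 s of the 72 s allowed.

- **Finding the arbor:** The wrist view put the rod 6.8 mm off the seat centre, against the 7 mm given. Each spacer slid over it first time, with no searching and only its own weight on the wrist.
- **Seating:** The thick spacer touched down with the TCP at 36.7 mm, the medium at 64.2 mm and the thin at 77.6 mm. All three match the heights expected for lying fully home. The largest upward force I read was about 12 N, when the thick spacer met the seat; the other two gave about 2 N and 7 N.
- **Final pictures:** The stack stands flat and upright on the seat, and the other items appear where they were. I did not measure their positions again.
- **Disagreements:**
  - The top and wrist cameras differed by about 1.5–2 mm along the tool's x axis. I corrected for this with the wrist view.
  - The gripper read about 39.5 mm on the 42 mm spacers, but their weight on the wrist and the pictures confirmed each grasp.

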